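# Extend and lock the telescoping sampling dipper

### The job

Get the telescoping sampling dipper ready for the deep pail: with a light grip on its head squeeze the button in, draw the head up to the second (last) stop, and let the button spring back out so that it locks at that length. Then take the head by its two plain sides, off the button, lift the dipper upright out of its stand until the cup hangs well clear above it, and finish holding it there, extended and still. Grip the thin plastic head gently all the time, and leave the plain ladle and everything else where it is.

Things in the scene. Friction and masses are not known exactly. Their poses are not given: they have to be found in the camera images.
- cup_foot (a point): Middle of the underside of the telescoping sampling dipper, a loose upright tool (0.36 kg, up to 20 % off) in one socket of the stand: open steel cup 45 mm wide, 40 mm high, then an outer tube 18 mm wide, a black head on top. 202 mm tall collapsed, 286 mm extended. z points up the tool; x, y as the head's. The lower part is 0.24 kg of it.
- head_grip (a point): Centre of the dipper's head, 180 mm above the cup's underside when collapsed. The head is a thin-walled black plastic block, 28 x 28 mm, 44 mm high. Its -x face has the white button at this height, roughly away from the robot; its y faces are plain, with fine ribs. Squeezing along x presses the button, gripping along y leaves it free. 15 N of grip is enough; over 40 N harms it.
- telescope (a joint): How far the head is drawn up, m: 0 collapsed, 0.042 first stop, 0.084 second stop, the end of its travel. It slides (0.6 N of friction) only while the button is in; the lower part stays in the stand by its weight. Once the button is fully out it is locked at a stop (1.5 mm of play); let go between stops it is not locked, and the button stays part-way in.
- button (a joint): How far the white push button in the head's -x face is pressed, m: 0 out, 0.004 fully in; unlocked from about 0.003. 16 mm wide, 20 mm high; stands 6 mm proud of the face when out, 2 mm when in. Its spring pushes with 4 N when out, 8 N when fully in.
- stand: Fixed stand: white plastic plate 115 mm (x) by 260 mm (y), 8 mm thick, with two round steel sockets at y +70 and -70 mm (outside 58 mm, bore 50 mm, rims 34 mm above the bench); the tools stand on the plate inside them, the dipper in either one. Origin: middle of the plate's underside.
- ladle: Plain one-piece steel ladle in the other socket: the same cup, a thin 8 mm rod with a hooked end, 170 mm tall, no head and no button. Leave it. Origin in the middle of its underside.
- bowl: White bowl, 124 mm across and 50 mm high, behind the stand. Leave it. Origin in the middle of its underside.
- pot0: Clear sample pot with a white lid, 52 mm across and 62 mm high, behind the stand. Leave it. Origin in the middle of its underside.
- pot1: Another such sample pot. Leave it. Origin in the middle of its underside.
- spoon: Yellow plastic spoon, 170 mm long, lying in front of the stand. Leave it.
- eggbox: Carton with five white eggs, 104 by 152 mm and about 75 mm high, in front of the stand. Leave it. Origin in the middle of its underside.

How it is judged:
By the outcome, as a careful person would: the job done as asked, in the order asked, and still so for the second after the job is handed in, while the arm keeps its last pose, push and grip.
It also fails if it takes over 58 s, if anything falls off the work surface, if the arm or the gripper's body presses on something with over 40 N, if the wrist force passes 120 N, or if a joint passes its speed limit or range.

### The arm

A 6-joint arm with a two-finger parallel gripper is mounted at the origin on the work surface. World frame = base frame: x ahead of the robot, y to its left, z up, the work surface at z = 0. Lengths are in m, angles in rad, forces in N, time in s.
With the tool pointing down it reaches from about 0.25 to 0.725 m from the base axis. Payload 4 kg.
Tool frame: the origin (TCP) lies between the finger pads; the fingertips stand 11 mm ahead of it and the grasp point (between the pads) lies 8 mm behind it (tcp_to_tips is the z of the fingertips in the tool frame, in m); z points along the fingers, y is the direction in which the jaws open and shut (so a half turn about z gives the same grasp; the last joint's range is limited). The gripper opens to 85 mm and grips with 20 to 120 N. Pads are 22 mm wide; open, the fingers measure 114 mm over their backs; the gripper's body (76 mm by 85 mm) begins 54 mm behind the grasp point. The pads swing forward as they close: fully open they stand 13 mm farther back than shut.
Start: joints at [1.172, 0.241, 0.005, 1.335, 0, 1.571], TCP at [0.194, 0.461, 0.242] pointing down, gripper open.
Joint ranges: [-2.72, 2.72], [-1.05, 1.87], [-1.09, 1.28], [-1.99, 2.15], [-1.42, 1.44], [-3.14, 3.14]. Speed limits (rad/s): [2.79, 2.79, 3.14, 3.14, 3.14, 3.14].

### API

Orientations are given as a unit quaternion [x, y, z, w].
In Python, from workcell import * gives the robot as it stands.
- The arm moves only by the tool move_arm, never from a script. Its argument "moves" is a list that holds one entry, the list of rows, each a list of 7 numbers: the shift along the world's x, y, z in units of 500 mm (1.0 is 500 mm), then the turn, a rotation vector about the world's x, y, z in units of 30 degrees (1.0 is 30 degrees), then the closure, from -1 (fully open) to 1 (shut), so that 0 is half open. A call has 1 to 8 rows; each row shifts and turns the pose as measured when the row begins; what a row does not reach is not made up. A row lasts 1/12 s, in which the tool goes at most 41.7 mm and 7.16 degrees, less where a joint would pass 70% of its speed; a pose out of reach is approached as far as the arm can. A call with a number of a shift or a turn outside -1 to 1 is refused whole. A call with a gripper value outside its range is refused whole. The fingers move at their own pace and stop on an object; the grip force is fixed at half the most. Time passes only in rows, so rows that do not move let the fingers close. It gives the time, the measured TCP pose, the force and the opening at its end, in the units of the state.
- get_obs(): the state, without advancing time (a new reading comes with each control period).
- camera(name): name is "scene" or "top" or "wrist"; returns a dict with "pixels" (480x640x3 uint8, red, green, blue), "range_z" (480x640 float32, m along the optical axis (not along the pixel's ray), 0 where there is no reading), "fx", "fy", "cx", "cy" (pixels), "extrinsics" (4x4, takes a point from camera to world coordinates). Camera axes: x right, y down, z forward; pixel columns grow to the right and rows downward; lengths in m; the calibration is good to about 2 mm. The wrist camera is an equidistant fisheye: a pixel r from the principal point sees the ray r / f radians off the axis. A picture is of the moment at which its call begins.
- job_done(): hands the job in, once; it reports no verdict.
The state is a dict: "clock": time; "joint_pos": joint angles; "joint_vel": joint speeds; "tau": joint torques, N m; "eef_pos": TCP position; "tool_rot": TCP orientation; "ft_force": force on the tool from outside, world axes, zero at the start; "ft_torque": the same for the moment, N m; "grip_width": finger opening in m.
Only numpy, scipy, OpenCV 4.12 (cv2) and the standard library are available. Lean on these libraries where they do the work, as an engineer would, in place of code of your own. Each camera call takes 0.05 s, during which the arm holds its last target.

## Working session

There is one attempt and no reset: what is moved stays moved. The work goes in short steps, Python scripts to look and compute and a tool call to move; the robot and the scene stay as the last step left them, time stands still between calls to the robot, and variables do not carry over. Pictures are saved under pics/ and viewed, and the job is handed in when it is done.

Besides the shell and the picture viewer there is one more tool, called after "Request:" in YAML: its name, and indented under it one key for each argument. move_arm: Moves the arm, as the interface text tells. Shifts and turns lie within -1 to 1; 1 stands for 500 mm of shift or 30 degrees of turn. Its arguments: {"type":"object","properties":{"moves":{"type":"array","items":{"type":"array","items":{"type":"array","items":{"type":"number"}}}}},"required":["moves"]}

```bash
mkdir -p pics; ls; python3 - <<'E'
from workcell import *
import cv2
o=get_obs(); print(o)
for n in ["scene","top","wrist"]:
    c=camera(n); cv2.imwrite(f"pics/{n}0.png",c["pixels"][:,:,::-1]); print(n,c["fx"],c["fy"],c["cx"],c["cy"],c["extrinsics"].round(4).tolist())
E
```

```text
pics
{'clock': 0.0, 'joint_pos': array([ 1.17198427e+00,  2.41416359e-01,  3.73114724e-03,  1.33520962e+00,
       -7.34678118e-06,  1.57076597e+00]), 'joint_vel': array([ 0.00112225,  0.00085034, -0.00088901,  0.00216742,  0.00117449,
       -0.00022268]), 'tau': array([ 5.59556265e-04, -3.72319365e+01,  2.52406847e+01,  1.70147710e-02,
       -6.18332274e-05, -6.38322973e-06]), 'eef_pos': array([0.19392709, 0.4601986 , 0.24141389]), 'tool_rot': array([ 1.98072175e-01,  9.80186876e-01, -1.02918774e-03, -2.04258933e-04]), 'ft_force': array([ 0.01114284, -0.71757221, -0.53315847]), 'ft_torque': array([0.03010135, 0.02576747, 0.0153416 ]), 'grip_width': 0.08514629304877766}
scene 471.46963884281985 471.46963884281985 317.3720076251333 236.73461205614817 [[0.5303, 0.7344, -0.4236, 0.9655], [0.8477, -0.4659, 0.2534, -0.1899], [-0.0113, -0.4935, -0.8697, 0.9323], [0.0, 0.0, 0.0, 1.0]]
top 512.8548328696147 512.8548328696147 325.1056285724109 242.95505130230737 [[-0.0285, -0.9919, 0.1234, 0.4421], [-0.9995, 0.0269, -0.0147, 0.057], [0.0113, -0.1238, -0.9922, 0.9452], [0.0, 0.0, 0.0, 1.0]]
wrist 371.64829954431775 371.64829954431775 314.7684037187973 227.23370824157251 [[0.3884, 0.884, 0.2602, 0.1292], [0.9215, -0.3721, -0.1115, 0.4886], [-0.0017, 0.283, -0.9591, 0.3735], [0.0, 0.0, 0.0, 1.0]]
```

View pics/scene0.png

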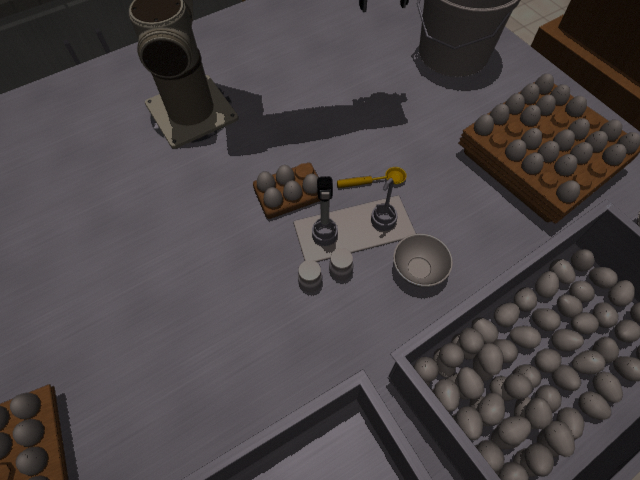

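View pics/top0.png

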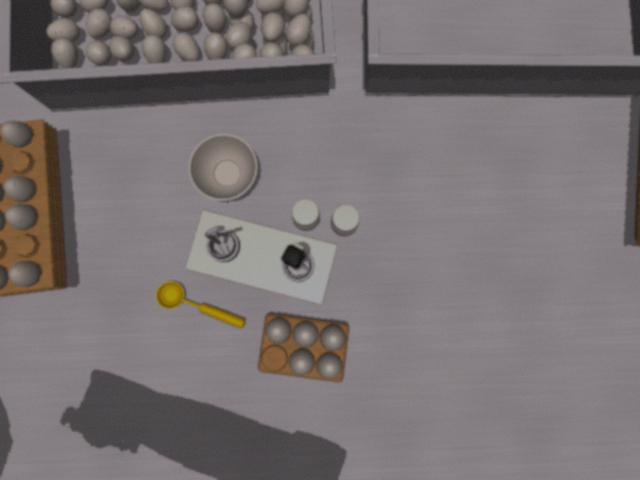

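View pics/wrist0.png

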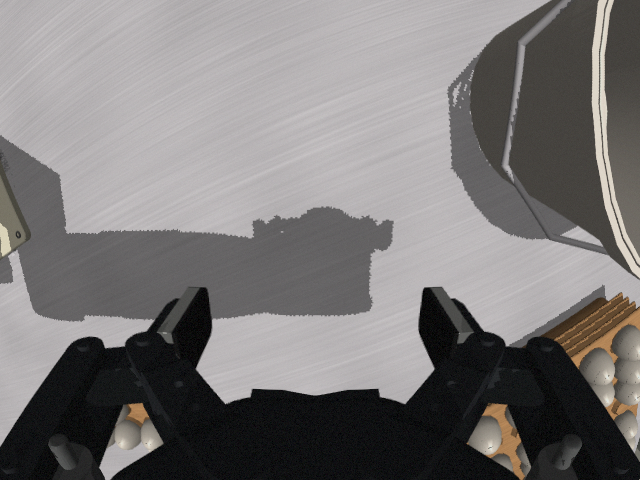

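The scene view shows the dipper's black head at about (325,188), with the ladle at (385,215). In the top view the head is at (293,257), the dipper socket at about (298,264) and the ladle socket at (222,245).

```bash
cat > h.py <<'E'
from workcell import *
import numpy as np, cv2
def pts(c):
    v,u=np.mgrid[0:480,0:640]; z=c["range_z"]
    p=np.stack([(u-c["cx"])/c["fx"]*z,(v-c["cy"])/c["fy"]*z,z],-1)
    return p@c["extrinsics"][:3,:3].T+c["extrinsics"][:3,3]
def save(n,img,s=1):
    cv2.imwrite(f"pics/{n}.png",cv2.resize(img[:,:,::-1],None,fx=s,fy=s,interpolation=cv2.INTER_CUBIC))
E
python3 - <<'E'
from h import *
for n,(a,b,c_,d) in {"top":(235,290,270,330),"scene":(165,250,295,350)}.items():
    c=camera(n); P=pts(c); im=c["pixels"]
    sub=np.zeros((480,640),bool); sub[a:b,c_:d]=1
    head=sub&(P[...,2]>0.14)&(P[...,2]<0.23)&(im.max(-1)<60)
    q=P[head]; print(n,"head",head.sum(),q.min(0),q.max(0))
    top=sub&(P[...,2]>0.2)&(P[...,2]<0.222)
    q=P[top]; print(" top",top.sum(),q.mean(0),q.min(0),q.max(0))
    if n=="top" or 1:
        r=cv2.minAreaRect(q[:,:2].astype(np.float32)*1000); print(r)
    w=sub&(im.min(-1)>110)&(P[...,2]>.13); print(" white hi",w.sum(), P[w].mean(0) if w.any() else '')
    # stand plate
    pl=(np.abs(P[...,2]-.008)<.004)&(im.min(-1)>(140 if n=="top" else 120))&(np.abs(P[...,0]-.45)<.15)&(np.abs(P[...,1]-.15)<.2)
    m=pl.astype(np.uint8)*255; m=cv2.morphologyEx(m,cv2.MORPH_OPEN,np.ones((3,3)))
    k,l,st,_=cv2.connectedComponentsWithStats(m); i=1+np.argmax(st[1:,4]); q=P[l==i]
    r=cv2.minAreaRect(q[:,:2].astype(np.float32)*1000); print(" plate",r,q[:,2].mean())
    # rims
    rm=(np.abs(P[...,2]-.034)<.005)&sub; q=P[rm]; print(" rim",rm.sum(),(q.min(0)+q.max(0))/2, np.ptp(q,axis=0))
    x0,y0=(c_-20,a-20); save(n+"crop",im[a-40:b+40,c_-60:d+60],5)
E
```

```text
top head 353 [0.50082706 0.07613742 0.17270909] [0.53059739 0.10875718 0.21647194]
 top 377 [0.51717592 0.09287577 0.21022593] [0.50141494 0.07699486 0.20019178] [0.53411539 0.11043579 0.21647194]
((518.0411376953125, 93.12609100341797), (28.63100814819336, 29.053266525268555), 61.35028839111328)
 white hi 40 [0.51270072 0.08000187 0.36642303]
 plate ((536.76171875, 161.3888702392578), (256.401123046875, 111.23198699951172), 73.82093811035156) 0.008195568783288228
 rim 179 [0.51709525 0.09286046 0.03420869] [0.0534925  0.05703413 0.00924541]
scene head 365 [0.50179153 0.07842436 0.14065601] [0.53908001 0.11096063 0.21757857]
 top 214 [0.52250162 0.09357815 0.20934441] [0.50179153 0.07867236 0.20017524] [0.53645107 0.11096063 0.21757857]
((520.0279541015625, 94.90066528320312), (28.673343658447266, 29.763553619384766), 57.02872085571289)
 white hi 5 [ 0.96550606 -0.1899471   0.93226263]Traceback (most recent call last):
  File "<stdin>", line 15, in <module>
    return _wrapfunc(a, 'argmax', axis=axis, out=out, **kwds)
    return bound(*args, **kwds)
ValueError: attempt to get argmax of an empty sequence
```

```bash
python3 - <<'E'
from h import *
a=camera("scene")["pixels"][165:265,275:375]; b=camera("top")["pixels"][225:305,253:353]
save("c1",a,6); save("c2",b,7)
E
```

```text
(no output)
```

View pics/c1.png

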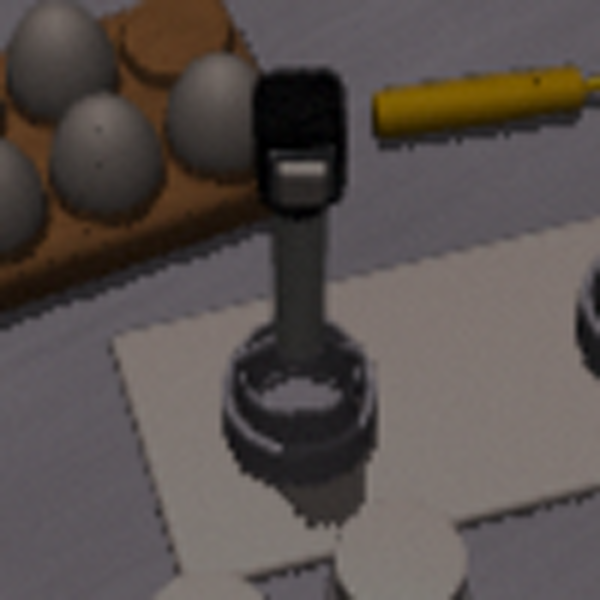

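View pics/c2.png

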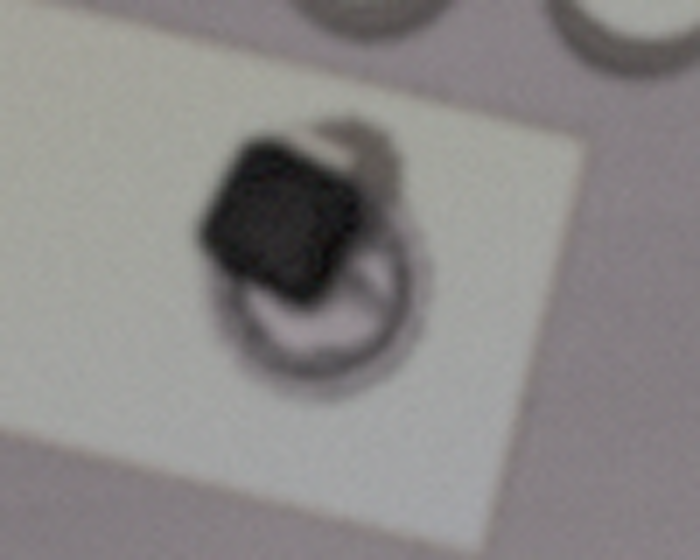

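Request:
move_arm:
  moves:
    - [[0.02,-0.02,0.04,0,0,-0.23,-0.2],[0.04,-0.05,0.04,0,0,-0.23,-0.2],[0.05,-0.055,0.02,0,0,-0.23,-0.2],[0.05,-0.055,0.01,0,0,-0.23,-0.2],[0.05,-0.055,0.01,0,0,-0.23,-0.2],[0.05,-0.055,0,0,0,-0.23,-0.2],[0.05,-0.055,0,0,0,-0.23,-0.2],[0.05,-0.055,0,0,0,-0.23,-0.2]]

```text
clock: 1.02
eef_pos: [0.3754, 0.2568, 0.304]
tool_rot: [0.64, 0.769, 0.002, -0.002]
ft_force: [1.3, 1.0, -0.5]
grip_width: 0.0515
```

Request:
move_arm:
  moves:
    - [[0.047,-0.054,0,0,0,-0.23,-0.2],[0.047,-0.054,0,0,0,-0.23,-0.2],[0.047,-0.054,0,0,0,-0.23,-0.2],[0.047,-0.054,0,0,0,-0.23,-0.2],[0.047,-0.054,0,0,0,-0.23,-0.2],[0.047,-0.054,0,0,0,-0.23,-0.2],[0,0,0,0,0,0,0.1],[0,0,0,0,0,0,0.1]]

```text
clock: 1.68
eef_pos: [0.5262, 0.0786, 0.304]
tool_rot: [0.88, 0.475, 0.004, 0.001]
ft_force: [-0.3, 0.5, 0.6]
grip_width: 0.0385
```

```bash
python3 - <<'E'
from h import *
c=camera("wrist");save("w1",c["pixels"]); print(get_obs()["eef_pos"],get_obs()["grip_width"],get_obs()["joint_pos"],c["extrinsics"].round(3).tolist())
E
```

```text
[0.52607505 0.07872608 0.30383455] 0.03846880487051061 [1.48460259e-01 2.83463363e-01 2.20638353e-01 1.50077437e+00
 1.55350439e-04 2.29994865e+00] [[0.836, -0.529, -0.148, 0.566], [-0.549, -0.802, -0.234, 0.139], [0.005, 0.277, -0.961, 0.436], [0.0, 0.0, 0.0, 1.0]]
```

View pics/w1.png

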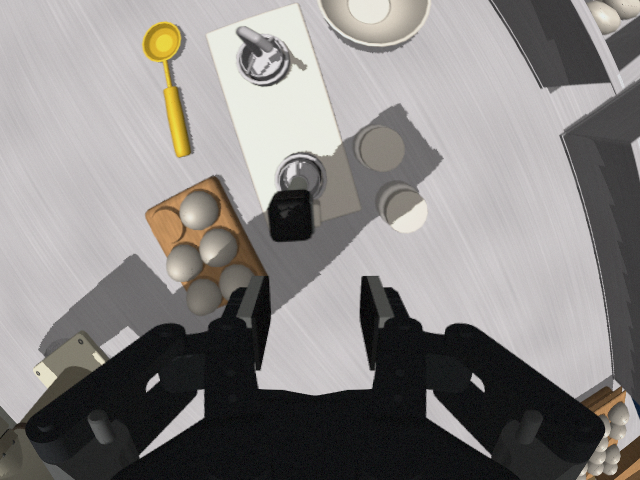

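The wrist picture shows the head at about (291,215), nearly square to the image. Its white button is on the right at (316,212), and the jaw axis runs left to right, so the button is on the +jaw side.

```bash
cat >> h.py <<'E'
def wpts(c):
    v,u=np.mgrid[0:480,0:640].astype(float); x=u-c["cx"];y=v-c["cy"];r=np.hypot(x,y)+1e-9;th=r/c["fx"]
    z=c["range_z"]; k=np.tan(th)/r
    p=np.stack([x*k*z,y*k*z,z],-1)
    return p@c["extrinsics"][:3,:3].T+c["extrinsics"][:3,3]
def head(c,f,box,zc,dz=.006):
    P=f(c); a,b,l,r=box; m=np.zeros((480,640),np.uint8); m[a:b,l:r]=1
    m&=(np.abs(P[...,2]-zc)<dz)&(c["pixels"].max(-1)<90)
    m=cv2.morphologyEx(m,cv2.MORPH_OPEN,np.ones((3,3),np.uint8))
    q=P[m>0]; rc=cv2.minAreaRect(q[:,:2].astype(np.float32)*1000)
    print(len(q),q.mean(0).round(4),rc); return q
E
python3 - <<'E'
from h import *
c=camera("wrist"); P=wpts(c)
print(P[215,291],P[200,291],P[232,291],P[212,317])
q=head(c,wpts,(180,250,260,330),.21,.004)
im=c["pixels"]; sub=np.zeros((480,640),bool); sub[190:245,300:330]=1
w=sub&(P[...,2]>.165)&(P[...,2]<.205)&(im.min(-1)>100); print(w.sum(),P[w].mean(0),P[w].min(0),P[w].max(0))
save("w1c",im[170:260,250:350],7)
E
```

```text
[0.52375072 0.09903836 0.21362304] [0.52773081 0.10571423 0.20550544] [0.51760092 0.08999919 0.21378493] [0.53630689 0.08854634 0.19830275]
1120 [0.5208 0.0967 0.2098] ((519.4002075195312, 95.59071350097656), (27.95479965209961, 27.637794494628906), 59.60916519165039)
149 [0.53483628 0.08747386 0.19790188] [0.5295928  0.07972559 0.18236613] [0.54001666 0.0942523  0.20121466]
```

View pics/w1c.png

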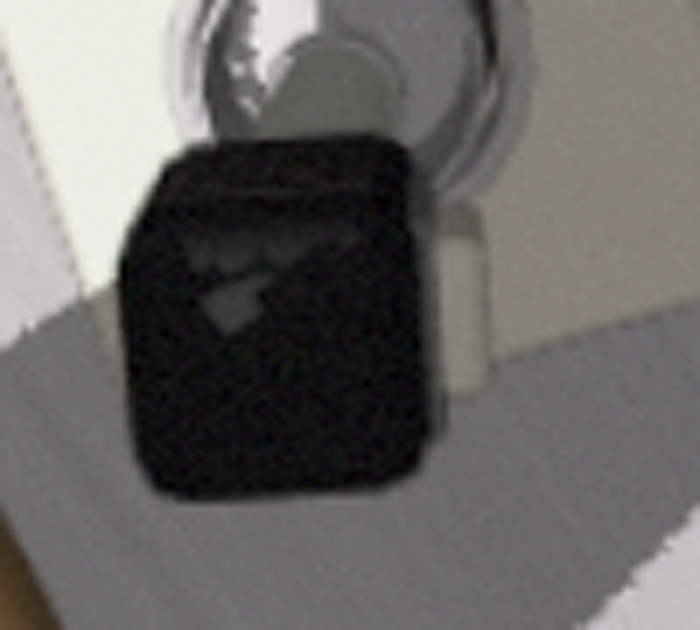

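Request:
move_arm:
  moves:
    - [[-0.009,0.029,0,0,0,0.1,-0.3],[0,0,0,0,0,0,-0.3],[0,0,0,0,0,0,-0.3],[0,0,0,0,0,0,-0.3]]

```text
clock: 2.12
eef_pos: [0.5182, 0.0978, 0.3045]
tool_rot: [0.865, 0.503, 0.003, 0.001]
ft_force: [0.4, -1.3, 0.7]
grip_width: 0.0557
```

```bash
python3 - <<'E'
from h import *
c=camera("wrist");save("w2",c["pixels"]);o=get_obs(); print(o["eef_pos"],o["tool_rot"],o["grip_width"],o["clock"])
q=head(c,wpts,(200,300,260,370),.21,.004)
E
```

```text
[0.51829872 0.0978208  0.30459937] [8.64600313e-01 5.02448749e-01 3.36110508e-03 5.06929796e-04] 0.05554229963251696 2.1667
1002 [0.5206 0.0983 0.2097] ((519.5641479492188, 96.40013122558594), (26.46688461303711, 27.184194564819336), 60.96034622192383)
```

View pics/w2.png

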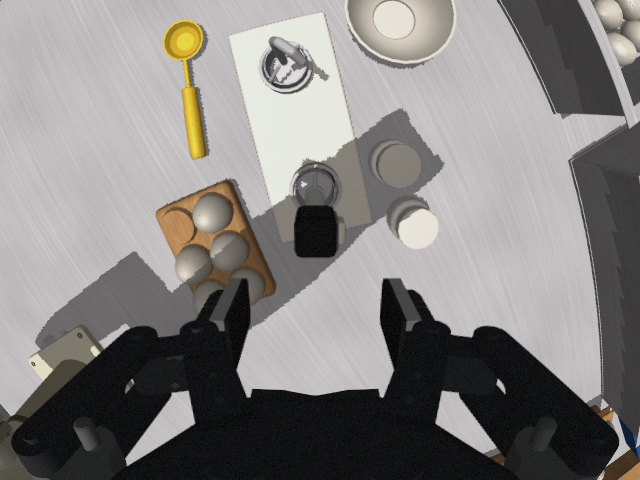

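The gripper is square to the head, with the jaw angle at -29.7°. I'll go down 126 mm and shift +3/-4 mm.

Request:
move_arm:
  moves:
    - [[0.006,-0.008,-0.02,0,0,0,-0.3],[0,0,-0.04,0,0,0,-0.3],[0,0,-0.05,0,0,0,-0.3],[0,0,-0.05,0,0,0,-0.3],[0,0,-0.04,0,0,0,-0.3],[0,0,-0.03,0,0,0,-0.3],[0,0,-0.01,0,0,0,-0.3],[0,0,0,0,0,0,-0.3]]

```text
clock: 2.83
eef_pos: [0.521, 0.0918, 0.1778]
tool_rot: [0.865, 0.502, 0.005, 0.002]
ft_force: [0.2, -0.3, 0.9]
grip_width: 0.0557
```

```bash
python3 - <<'E'
from h import *
c=camera("wrist");save("w3",c["pixels"]);o=get_obs(); print(o["eef_pos"],o["tool_rot"],o["grip_width"],o["clock"],o["ft_force"])
P=wpts(c)
c=camera("scene");save("s3",c["pixels"][150:270,260:420],5)
E
```

```text
[0.52105485 0.09179656 0.17829521] [0.86469131 0.50227058 0.0053002  0.00226276] 0.05572811596408523 2.8833 [-0.16517676  0.06164933  0.60162439]
```

View pics/w3.png

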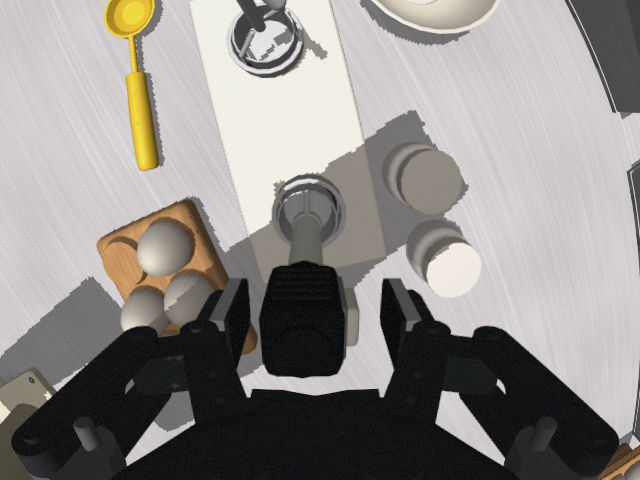

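View pics/s3.png

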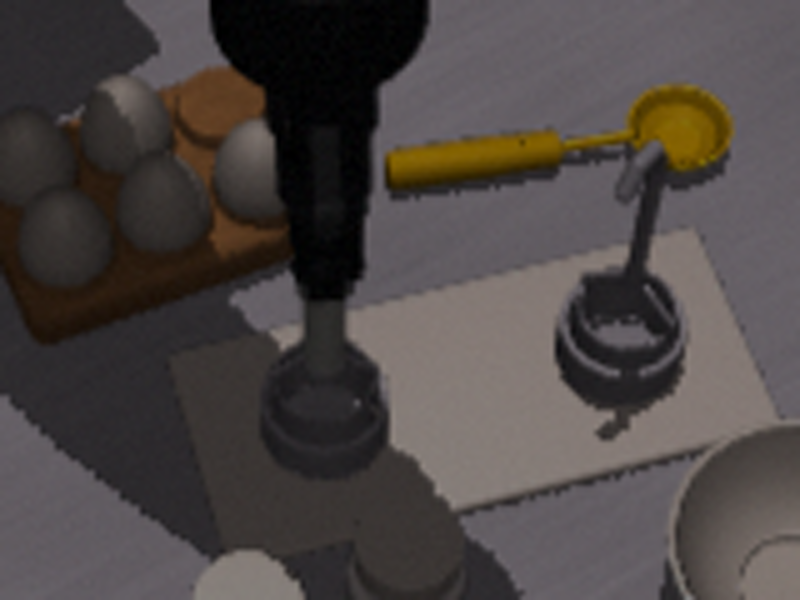

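Request:
move_arm:
  moves:
    - [[0,0.0035,0,0,0,0,0],[0,0,0,0,0,0,0.1],[0,0,0,0,0,0,0.15],[0,0,0,0,0,0,0.2],[0,0,0,0,0,0,0.2],[0,0,0,0,0,0,0.2]]

```text
clock: 3.43
eef_pos: [0.5241, 0.0946, 0.1838]
tool_rot: [0.865, 0.502, 0.01, 0.003]
ft_force: [-0.8, 0.3, -2.6]
grip_width: 0.0341
```

Request:
move_arm:
  moves:
    - [[0,0,0,0,0,0,0.23],[0,0,0,0,0,0,0.23],[0,0,0,0,0,0,0.23],[0,0,0,0,0,0,0.23]]

```text
clock: 3.77
eef_pos: [0.5238, 0.0948, 0.1839]
tool_rot: [0.865, 0.503, 0.01, 0.003]
ft_force: [-0.7, 0.2, -0.1]
grip_width: 0.0328
```

Request:
move_arm:
  moves:
    - [[0,0,0,0,0,0,0.25],[0,0,0,0,0,0,0.25],[0,0,0,0,0,0,0.25],[0,0,0,0,0,0,0.25]]

```text
clock: 4.1
eef_pos: [0.5236, 0.0948, 0.1838]
tool_rot: [0.864, 0.503, 0.01, 0.003]
ft_force: [0.7, 0.5, -1.5]
grip_width: 0.032
```

Request:
move_arm:
  moves:
    - [[0,0,0,0,0,0,0.27],[0,0,0,0,0,0,0.27],[0,0,0,0,0,0,0.27],[0,0,0,0,0,0,0.27]]

```text
clock: 4.43
eef_pos: [0.5235, 0.0949, 0.1839]
tool_rot: [0.865, 0.503, 0.009, 0.003]
ft_force: [-0.5, 0.3, -1.0]
grip_width: 0.0311
```

Request:
move_arm:
  moves:
    - [[0,0,0,0,0,0,0.285],[0,0,0,0,0,0,0.285],[0,0,0,0,0,0,0.285],[0,0,0,0,0,0,0.285]]

```text
clock: 4.77
eef_pos: [0.5234, 0.0949, 0.1838]
tool_rot: [0.864, 0.503, 0.009, 0.003]
ft_force: [-0.4, 0.1, -0.4]
grip_width: 0.0302
```

```bash
python3 - <<'E'
from h import *
c=camera("wrist");save("w4",c["pixels"]);o=get_obs(); print(o)
E
```

```text
{'clock': 4.8167, 'joint_pos': array([ 1.78891919e-01,  3.20446219e-01, -4.17266347e-02,  1.18891070e+00,
        1.13876430e-03,  2.26729800e+00]), 'joint_vel': array([ 9.52271726e-04,  1.99767568e-03,  2.33425159e-05,  2.25838751e-03,
       -6.65016485e-04,  1.22657817e-04]), 'tau': array([-2.80391760e-01, -4.07869577e+01,  2.52589238e+01, -5.44166062e-01,
       -2.09640115e-01,  2.10711485e-03]), 'eef_pos': array([0.52344583, 0.09499057, 0.18387057]), 'tool_rot': array([0.86447931, 0.50257143, 0.00946041, 0.0028231 ]), 'ft_force': array([-0.46061503,  1.07510821,  0.03245921]), 'ft_torque': array([ 0.03784497,  0.28020007, -0.02670043]), 'grip_width': 0.030997985684691847}
```

View pics/w4.png

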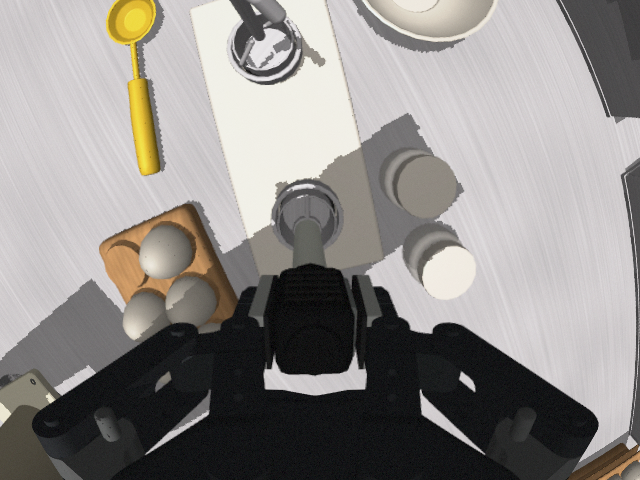

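Request:
move_arm:
  moves:
    - [[0,0,0,0,0,0,0.29],[0,0,0.006,0,0,0,0.29],[0,0,0.01,0,0,0,0.29],[0,0,0.01,0,0,0,0.29],[0,0,0,0,0,0,0.29],[0,0,0,0,0,0,0.29]]

```text
clock: 5.32
eef_pos: [0.5235, 0.0948, 0.1979]
tool_rot: [0.865, 0.503, 0.009, 0.003]
ft_force: [-0.7, -0.3, -1.7]
grip_width: 0.0308
```

```bash
python3 - <<'E'
from h import *
c=camera("wrist");save("w5",c["pixels"]);o=get_obs(); print(o["eef_pos"],o["tool_rot"],o["grip_width"],o["clock"],o["ft_force"])
P=wpts(c)
for r in (215,225,235,245,255,262,268,275,285): print(r,P[r,310].round(4),c["pixels"][r,310])
save("w5c",c["pixels"][160:320,220:400],4)
E
```

```text
[0.52363481 0.09484662 0.19804837] [0.86451776 0.50250467 0.00944321 0.0029886 ] 0.030492815294773584 5.3667 [-0.61069834 -0.08975392 -0.97958741]
215 [0.5267 0.1011 0.0694] [107 107 104]
225 [0.5269 0.1016 0.099 ] [98 99 93]
235 [0.5269 0.1017 0.1215] [ 99 100  94]
245 [0.5266 0.1014 0.1391] [103 102  97]
255 [0.5284 0.1045 0.1648] [7 4 3]
262 [0.5269 0.102  0.1666] [20 22 18]
268 [0.5295 0.1066 0.1872] [14 19 18]
275 [0.5293 0.1064 0.194 ] [4 1 6]
285 [0.5296 0.1069 0.205 ] [14 14 13]
```

View pics/w5c.png

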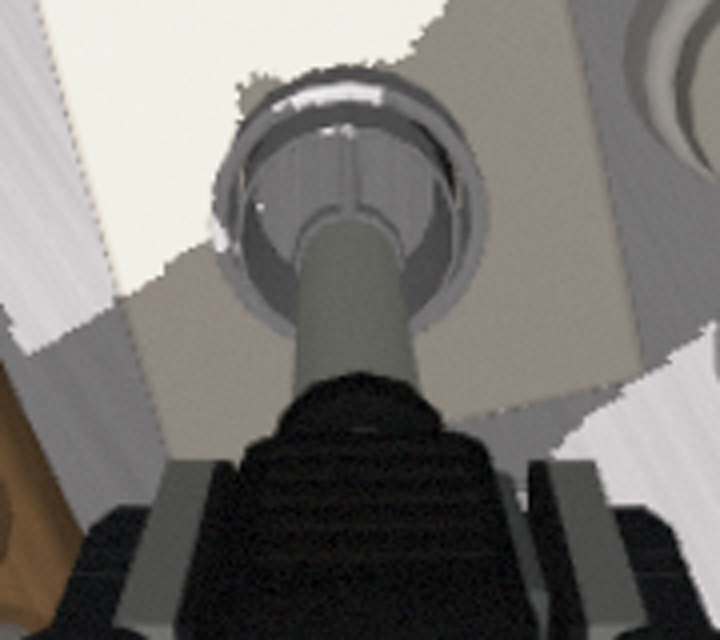

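The outer tube's black collar now shows below the head at about (355,395) in the crop, and the cup still sits in the socket. The head is sliding, so I'll keep drawing it up.

Request:
move_arm:
  moves:
    - [[0,0,0.012,0,0,0,0.29],[0,0,0.02,0,0,0,0.29],[0,0,0.02,0,0,0,0.29],[0,0,0.02,0,0,0,0.29],[0,0,0.02,0,0,0,0.29],[0,0,0.016,0,0,0,0.29],[0,0,0,0,0,0,0.29],[0,0,0,0,0,0,0.29]]

```text
clock: 6.03
eef_pos: [0.5237, 0.0947, 0.2582]
tool_rot: [0.865, 0.502, 0.01, 0.003]
ft_force: [-0.3, 0.0, -1.3]
grip_width: 0.0304
```

```bash
python3 - <<'E'
from h import *
c=camera("wrist");o=get_obs(); print(o["eef_pos"],o["tool_rot"],o["grip_width"],o["clock"],o["ft_force"])
P=wpts(c)
for r in range(200,300,8): print(r,P[r,310].round(4),c["pixels"][r,310])
save("w6c",c["pixels"][130:320,200:420],3)
c=camera("scene");save("s6",c["pixels"][150:270,260:420],5)
E
```

```text
[0.52372515 0.0946976  0.25824756] [0.86453282 0.50246149 0.01018021 0.00343756] 0.030635364205892034 6.0833 [-1.04056797  0.0780106  -0.60485596]
200 [0.5274 0.1012 0.0766] [98 98 92]
208 [0.5271 0.1009 0.1066] [96 98 92]
216 [0.5272 0.1012 0.1341] [98 99 93]
224 [0.5284 0.1035 0.1655] [ 8  8 13]
232 [0.5261 0.0997 0.1683] [63 61 62]
240 [0.5258 0.0992 0.1829] [84 81 82]
248 [0.5262 0.1    0.2002] [52 47 50]
256 [0.5258 0.0995 0.2113] [83 83 83]
264 [0.5261 0.1002 0.2244] [78 78 80]
272 [0.5299 0.1069 0.2531] [18 23 19]
280 [0.5295 0.1063 0.2594] [13 13 14]
288 [0.5299 0.1071 0.2687] [16 14 14]
296 [0.5297 0.1068 0.2746] [19 17 13]
```

View pics/w6c.png

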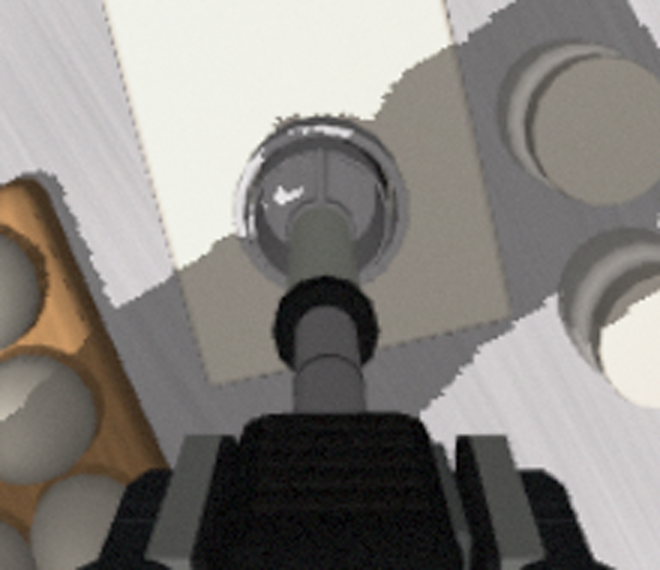

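View pics/s6.png

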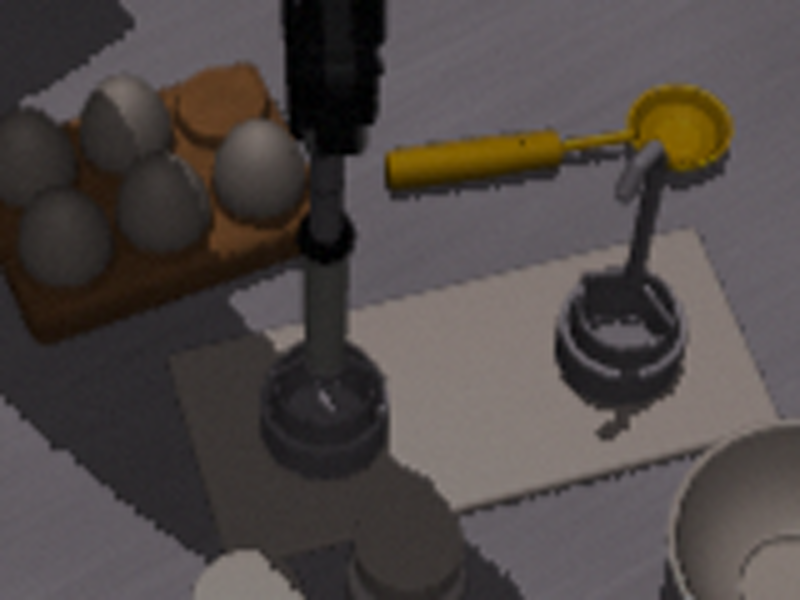

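The sliding tube is drawn out and the cup is still seated in its socket. About 10 mm of travel is left, so I'll pull gently to just past the end.

Request:
move_arm:
  moves:
    - [[0,0,0.01,0,0,0,0.29],[0,0,0.008,0,0,0,0.29],[0,0,0.004,0,0,0,0.29],[0,0,0,0,0,0,0.29],[0,0,0,0,0,0,0.29],[0,0,0,0,0,0,0.29],[0,0,0,0,0,0,0.29],[0,0,0,0,0,0,0.29]]

```text
clock: 6.8
eef_pos: [0.5229, 0.0942, 0.2674]
tool_rot: [0.865, 0.502, 0.008, 0.003]
ft_force: [-0.0, 0.8, -1.4]
grip_width: 0.0307
```

```bash
cat > chk.py <<'E'
from h import *
import sys
o=get_obs(); print(o["eef_pos"],o["tool_rot"],o["grip_width"],o["clock"],o["ft_force"])
c=camera("wrist"); P=wpts(c); im=c["pixels"]
for col in (305,310):
  print([ (r,*P[r,col].round(4)) for r in range(190,292,3) if .12<P[r,col,2]<.45])
n=sys.argv[1]; save(n+"w",im[130:320,200:420],3)
s=camera("scene"); save(n+"s",s["pixels"][120:270,260:420],4)
print([get_obs()["ft_force"].round(2) for _ in range(1)], get_obs()["grip_width"])
E
python3 chk.py a7
```

```text
[0.52288026 0.09416402 0.26743231] [0.86461553 0.50236329 0.0078443  0.00309567] 0.030669173362799552 6.8 [-0.03236745  0.79990076 -1.37437475]
[(211, np.float64(0.5227), np.float64(0.1025), np.float64(0.1283)), (214, np.float64(0.5226), np.float64(0.1022), np.float64(0.1365)), (217, np.float64(0.5228), np.float64(0.1022), np.float64(0.146)), (220, np.float64(0.5241), np.float64(0.1042), np.float64(0.1634)), (223, np.float64(0.5234), np.float64(0.1029), np.float64(0.1653)), (226, np.float64(0.5225), np.float64(0.1013), np.float64(0.1661)), (229, np.float64(0.5218), np.float64(0.1), np.float64(0.168)), (232, np.float64(0.522), np.float64(0.1002), np.float64(0.1757)), (235, np.float64(0.5218), np.float64(0.0998), np.float64(0.1808)), (238, np.float64(0.5223), np.float64(0.1004), np.float64(0.1894)), (241, np.float64(0.5221), np.float64(0.1), np.float64(0.1941)), (244, np.float64(0.5222), np.float64(0.1), np.float64(0.1995)), (247, np.float64(0.5223), np.float64(0.1), np.float64(0.2051)), (250, np.float64(0.5223), np.float64(0.0999), np.float64(0.2099)), (253, np.float64(0.5225), np.flo
[... 2056 characters left out ...]
0.5252), np.float64(0.0996), np.float64(0.2309)), (265, np.float64(0.5249), np.float64(0.0992), np.float64(0.2337)), (268, np.float64(0.5287), np.float64(0.1058), np.float64(0.2564)), (271, np.float64(0.529), np.float64(0.1063), np.float64(0.261)), (274, np.float64(0.5287), np.float64(0.1059), np.float64(0.2629)), (277, np.float64(0.5291), np.float64(0.1066), np.float64(0.2678)), (280, np.float64(0.5287), np.float64(0.1058), np.float64(0.2687)), (283, np.float64(0.529), np.float64(0.1064), np.float64(0.2729)), (286, np.float64(0.5287), np.float64(0.1059), np.float64(0.2744)), (289, np.float64(0.5292), np.float64(0.1068), np.float64(0.2792))]
[array([-0.37, -0.41, -1.53])] 0.03050292124368793
```

View pics/a7w.png

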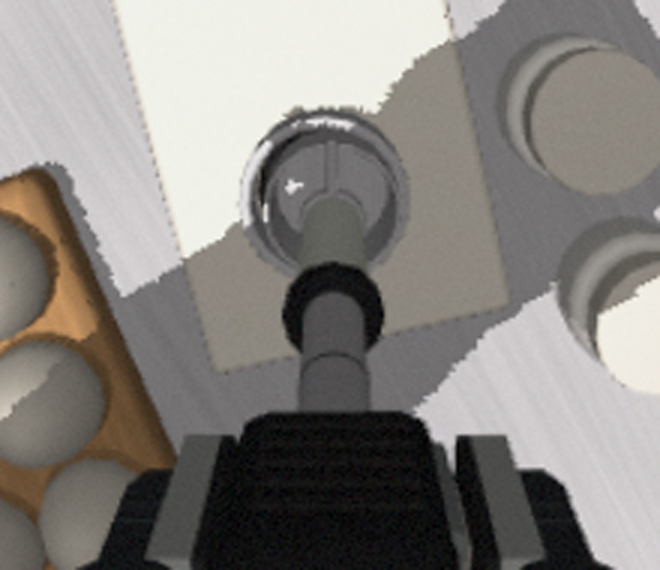

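Request:
move_arm:
  moves:
    - [[0,0,0.003,0,0,0,0.29],[0,0,0.002,0,0,0,0.29],[0,0,0,0,0,0,0.29],[0,0,0,0,0,0,0.29]]

```text
clock: 7.23
eef_pos: [0.5223, 0.0939, 0.2687]
tool_rot: [0.865, 0.502, 0.006, 0.003]
ft_force: [0.3, -0.3, -3.7]
grip_width: 0.0303
```

```bash
cat > col.py <<'E'
from h import *
o=get_obs(); print(o["eef_pos"],o["tool_rot"],o["grip_width"],o["clock"],o["ft_force"])
fs=[];ws=[];col=[]
for i in range(4):
    c=camera("wrist"); P=wpts(c); o=get_obs(); fs.append(o["ft_force"][2]); ws.append(o["grip_width"])
    s=(P[...,2]>.12)&(P[...,2]<.25)&(c["pixels"].max(-1)<40); s[:,:280]=0;s[:,345:]=0;s[:200]=0;s[240:]=0
    col.append((P[s][:,2].mean(),np.percentile(P[s][:,2],95),s.sum()))
print("fz",np.mean(fs),"w",np.mean(ws),"collar",np.mean(col,0))
E
python3 col.py
```

```text
[0.52229916 0.09391172 0.26871018] [0.86463174 0.50235622 0.00649678 0.00282269] 0.030274108567370082 7.2333 [ 0.31560977 -0.3042185  -3.70981518]
fz -3.638165544160843 w 0.03057503300361486 collar [1.67061721e-01 1.68556170e-01 3.76000000e+02]
```

The pull force stepped up to -3.7 N, the whole tool's weight, so the head is at the end stop. I'll let the button out slowly.

Request:
move_arm:
  moves:
    - [[0,0,0,0,0,0,0.27],[0,0,0,0,0,0,0.25],[0,0,0,0,0,0,0.23],[0,0,0,0,0,0,0.21],[0,0,0,0,0,0,0.19],[0,0,0,0,0,0,0.17],[0,0,0,0,0,0,0.15],[0,0,0,0,0,0,0.1]]

```text
clock: 8.1
eef_pos: [0.5241, 0.094, 0.2716]
tool_rot: [0.865, 0.502, 0.01, 0.004]
ft_force: [0.0, 0.6, 0.3]
grip_width: 0.0383
```

```bash
python3 col.py; python3 chk.py a8 | tail -1
```

```text
[0.52407994 0.09396966 0.27157974] [0.86463854 0.50228602 0.00952158 0.0042762 ] 0.03831872577958857 8.1 [0.02388985 0.55188753 0.30241053]
fz -0.04606188011905876 w 0.03841462065884377 collar [1.65755735e-01 1.67228529e-01 3.51250000e+02]
[array([-0.16, -1.03, -0.77])] 0.038636217353494796
```

View pics/a8w.png

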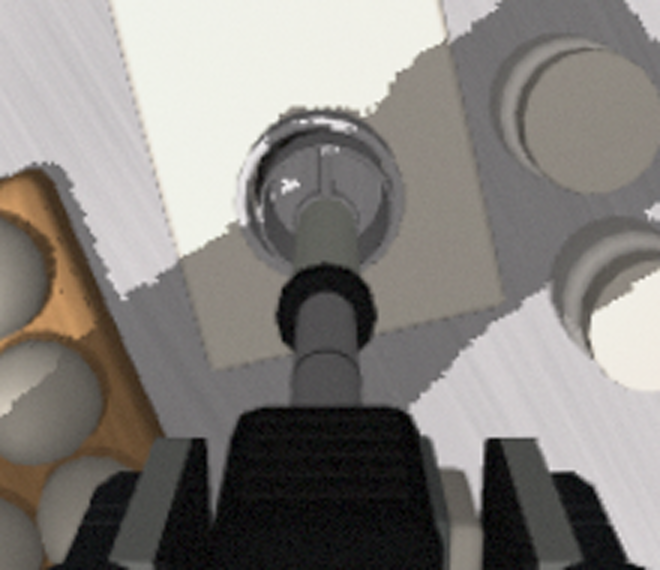

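View pics/a8s.png

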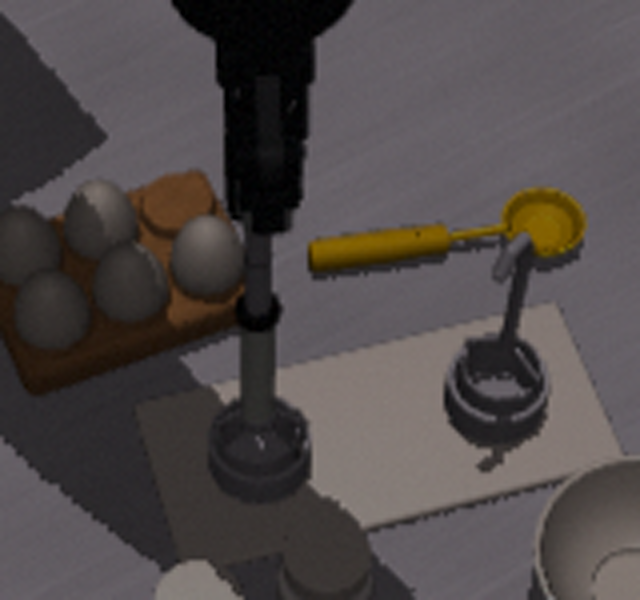

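The button is out, showing white at (455,510) in the crop, and the head stayed up. I'll open, rise clear and turn 90°.

Request:
move_arm:
  moves:
    - [[0,0,0,0,0,0,-0.1],[0,0,0,0,0,0,-0.3],[0,0,0.02,0,0,0,-0.4],[0,0,0.03,0,0,0,-0.4],[0,0,0.04,0,0,0,-0.4],[0,0,0.04,0,0,0,-0.4],[0,0,0.03,0,0,0,-0.4],[0,0,0,0,0,0,-0.4]]

```text
clock: 9.07
eef_pos: [0.5218, 0.0936, 0.3555]
tool_rot: [0.865, 0.502, 0.007, 0.003]
ft_force: [0.4, -0.1, 0.1]
grip_width: 0.0599
```

```bash
python3 - <<'E'
from h import *
o=get_obs(); print(o["eef_pos"],o["tool_rot"],o["grip_width"],o["clock"],o["ft_force"])
c=camera("wrist");save("w9",c["pixels"]); head(c,wpts,(180,370,240,400),.294,.005)
t=camera("top"); head(t,pts,(190,290,260,340),.294,.005)
s=camera("scene"); P=pts(s); save("s9",s["pixels"][100:260,260:420],4)
w=(P[...,2]>.23)&(P[...,2]<.32)&(np.hypot(P[...,0]-.52,P[...,1]-.094)<.035)
print("scene head top", P[w].max(0),P[w].min(0))
b=w&(s["pixels"].min(-1)>60); print("btn",b.sum(),P[b].mean(0))
E
```

```text
[0.52184352 0.09361988 0.35554757] [0.86465011 0.5023125  0.00713493 0.00338139] 0.0598604785957591 9.0667 [ 0.38114022 -0.05869813  0.09530172]
2007 [0.5223 0.0948 0.2938] ((521.5227661132812, 93.66647338867188), (26.594463348388672, 26.59804916381836), 61.16797637939453)
0 [nan nan nan] ((0.0, 0.0), (0.0, 0.0), 0.0)
scene head top [0.54205308 0.1105533  0.29851086] [0.50583497 0.07612323 0.23015902]
btn 0 [nan nan nan]h.py:19: RuntimeWarning: Mean of empty slice.
  print(len(q),q.mean(0).round(4),rc); return q
  ret = um.true_divide(
<stdin>:8: RuntimeWarning: Mean of empty slice.
```

View pics/w9.png

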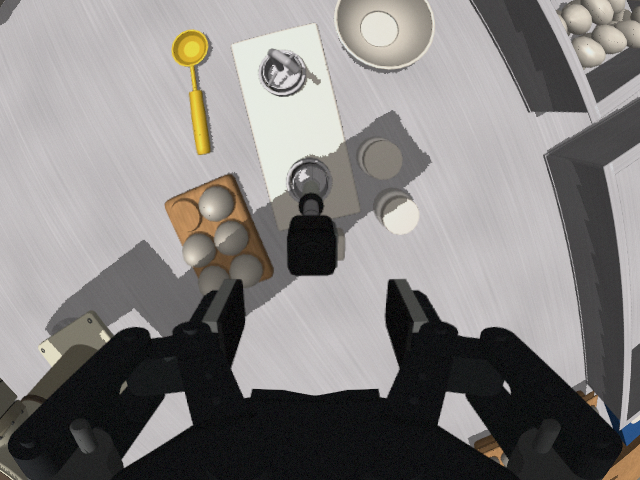

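View pics/s9.png

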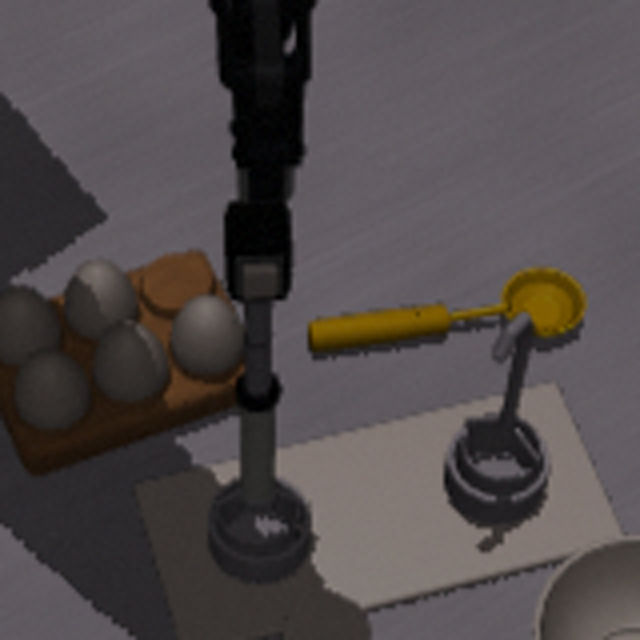

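The head stands at full extension: its top is at 0.294 m, as expected (8+286 mm). The button is out at about (262,278) in the scene crop and the cup is seated. Next I turn +90°.

Request:
move_arm:
  moves:
    - [[0,0,0,0,0.025,0.23,-0.4],[0,0,0,0,0,0.23,-0.4],[0,0,0,0,0,0.23,-0.4],[0,0,0,0,0,0.23,-0.4],[0,0,0,0,0,0.23,-0.4],[0,0,0,0,0,0.23,-0.4],[0,0,0,0,0,0.23,-0.4],[0,0,0,0,0,0,-0.4]]

```text
clock: 9.88
eef_pos: [0.5158, 0.0925, 0.3387]
tool_rot: [0.57, 0.822, -0.012, -0.006]
ft_force: [-0.4, 0.4, -0.3]
grip_width: 0.0598
```

Request:
move_arm:
  moves:
    - [[0,0,0,0,0,0.23,-0.4],[0,0,0,0,0,0.23,-0.4],[0,0,0,0,0,0.23,-0.4],[0,0,0,0,0,0.23,-0.4],[0,0,0,0,0,0.23,-0.4],[0,0,0,0,0,0.23,-0.4],[0,0,0,0,0,0,-0.4],[0,0,0,0,0,0,-0.4]]

```text
clock: 10.55
eef_pos: [0.5117, 0.0916, 0.3286]
tool_rot: [0.239, 0.971, -0.019, -0.009]
ft_force: [0.2, 0.5, 0.3]
grip_width: 0.0596
```

```bash
python3 - <<'E'
from h import *
o=get_obs(); print(o["eef_pos"],o["tool_rot"],o["grip_width"],o["clock"],o["ft_force"])
q=o["tool_rot"]; print("jaw",2*np.degrees(np.arctan2(q[1],q[0]))-90)
from scipy.spatial.transform import Rotation as R
print(R.from_quat(q).as_matrix()[:,2])
c=camera("wrist");save("w10",c["pixels"]); head(c,wpts,(180,370,240,400),.294,.005)
E
```

```text
[0.51174098 0.09162692 0.32862622] [ 0.2391715   0.97075529 -0.01893756 -0.00851634] 0.05961774999492922 10.55 [0.24208569 0.48778889 0.29218546]
jaw 62.31861977293792
[-0.02559322 -0.03269373 -0.99913768]
2455 [0.5193 0.094  0.2939] ((520.7722778320312, 93.26885986328125), (26.793201446533203, 26.91594886779785), 61.52599334716797)
```

View pics/w10.png

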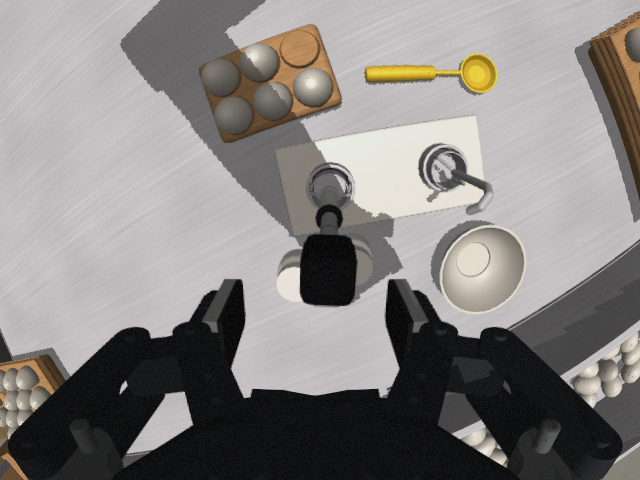

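Request:
move_arm:
  moves:
    - [[0.01,0.002,0.01,0.062,-0.05,-0.04,-0.4],[0.008,0.002,0.01,0,0,0,-0.4],[0,0,0,0,0,0,-0.4],[0,0,0,0,0,0,-0.4]]

```text
clock: 10.93
eef_pos: [0.5205, 0.0936, 0.3375]
tool_rot: [0.254, 0.967, -0.001, -0.002]
ft_force: [-0.4, 0.4, -0.1]
grip_width: 0.0598
```

```bash
cat > st.py <<'E'
from h import *
from scipy.spatial.transform import Rotation as R
o=get_obs(); q=o["tool_rot"]; print(o["eef_pos"],o["grip_width"],o["clock"],o["ft_force"],"jaw",2*np.degrees(np.arctan2(q[1],q[0]))-90,R.from_quat(q).as_matrix()[:,2].round(4))
E
python3 st.py
```

```text
[0.52053305 0.09358534 0.33753567] 0.059784666587580054 10.9333 [-0.42613647  0.37024653 -0.12765868] jaw 60.5166396099136 [-3.3e-03 -2.0e-04 -1.0e+00]
```

Request:
move_arm:
  moves:
    - [[0.001,0,-0.02,0,0,0,-0.4],[0,0,-0.03,0,0,0,-0.4],[0,0,-0.035,0,0,0,-0.4],[0,0,-0.03,0,0,0,-0.4],[0,0,-0.02,0,0,0,-0.4],[0,0,-0.01,0,0,0,-0.4],[0,0,0,0,0,0,-0.4],[0,0,0,0,0,0,-0.2]]

```text
clock: 11.6
eef_pos: [0.5195, 0.094, 0.2567]
tool_rot: [0.256, 0.967, -0.003, -0.004]
ft_force: [-0.0, -1.1, 0.0]
grip_width: 0.0516
```

```bash
python3 st.py; python3 - <<'E'
from h import *
c=camera("wrist");save("w11",c["pixels"])
E
```

```text
[0.51954684 0.09403699 0.25669488] 0.05162809246200141 11.6 [-0.04791616 -1.06273448  0.04618541] jaw 60.36407095198936 [-0.0089 -0.003  -1.    ]
```

View pics/w11.png

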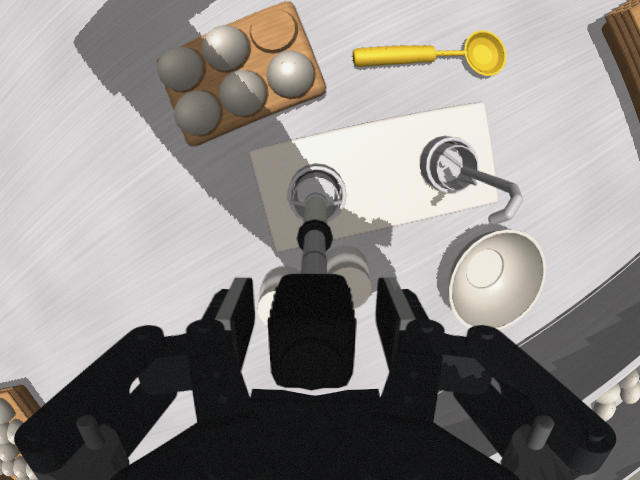

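Request:
move_arm:
  moves:
    - [[0.002,0,0.01,0,0,0,0],[0,0,0,0,0,0,0.15],[0,0,0,0,0,0,0.25],[0,0,0,0,0,0,0.29],[0,0,0,0,0,0,0.31],[0,0,0,0,0,0,0.32],[0,0,0,0,0,0,0.32],[0,0,0,0,0,0,0.32]]

```text
clock: 12.32
eef_pos: [0.5225, 0.0942, 0.2659]
tool_rot: [0.256, 0.967, -0.001, -0.001]
ft_force: [-0.5, -0.3, -0.8]
grip_width: 0.0291
```

```bash
cat > wd.py <<'E'
from h import *
w=[];f=[]
for i in range(10):
    camera("top");o=get_obs(); w.append(o["grip_width"]);f.append(o["ft_force"])
print("w",np.mean(w)*1000,np.std(w)*1000,"f",np.mean(f,0).round(2))
E
python3 st.py; python3 wd.py
```

```text
[0.5225295  0.09415107 0.26593055] 0.029100089972090796 12.3167 [-0.51372847 -0.32355899 -0.76953314] jaw 60.33580776055416 [-0.0022 -0.0024 -1.    ]
w 29.094598151617877 0.16437430708295012 f [-0.31  0.02  0.51]
```

Request:
move_arm:
  moves:
    - [[0,0,0,0,0,0,0.34],[0,0,0,0,0,0,0.34],[0,0,0,0,0,0,0.34],[0,0,0,0,0,0,0.34]]

```text
clock: 13.15
eef_pos: [0.5225, 0.0942, 0.2659]
tool_rot: [0.256, 0.967, -0.001, -0.001]
ft_force: [-0.1, -0.5, 1.0]
grip_width: 0.0286
```

```bash
python3 wd.py
```

```text
w 28.180177841086202 0.15376093048257644 f [-0.17 -0.4   0.41]
```

Request:
move_arm:
  moves:
    - [[0,0,0,0,0,0,0.36],[0,0,0,0,0,0,0.36],[0,0,0,0,0,0,0.36],[0,0,0,0,0,0,0.36]]

```text
clock: 13.98
eef_pos: [0.5224, 0.0939, 0.2659]
tool_rot: [0.256, 0.967, -0.002, -0.001]
ft_force: [-0.5, -1.1, 0.1]
grip_width: 0.0278
```

```bash
python3 wd.py
```

```text
w 27.82163682048707 0.0859262142984791 f [-0.42 -0.39  0.39]
```

The width stopped at 27.8 mm against about 27.35 mm commanded, so the pads are in light contact. I'll test with a small lift.

Request:
move_arm:
  moves:
    - [[0,0,0.005,0,0,0,0.36],[0,0,0.01,0,0,0,0.36],[0,0,0.005,0,0,0,0.36],[0,0,0,0,0,0,0.36]]

```text
clock: 14.82
eef_pos: [0.5213, 0.0941, 0.2744]
tool_rot: [0.256, 0.967, -0.002, -0.003]
ft_force: [0.7, -1.3, -3.5]
grip_width: 0.0278
```

```bash
python3 st.py; python3 wd.py; python3 - <<'E'
from h import *
c=camera("wrist");save("w12",c["pixels"])
P=wpts(c)
s=(P[...,2]>.12)&(P[...,2]<.22)&(c["pixels"].max(-1)<40); s[:,:285]=0;s[:,345:]=0;s[:200]=0;s[260:]=0
print(s.sum(),np.percentile(P[s][:,2],[5,50,95]))
E
```

```text
[0.52129878 0.09411842 0.27437617] 0.02775664350026546 14.8167 [ 0.73562006 -1.26216306 -3.5469184 ] jaw 60.346247654718184 [-0.0075 -0.003  -1.    ]
w 27.699135069247433 0.15626228246639862 f [-0.   -0.05 -3.75]
411 [0.17030734 0.17297441 0.17415128]
```

View pics/w12.png

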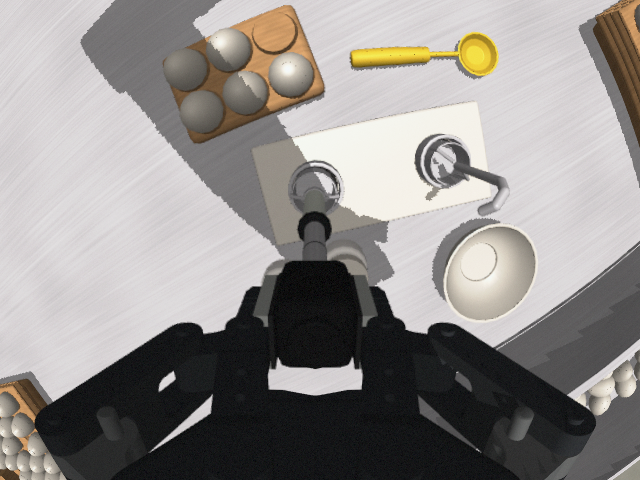

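The tool's weight is carried: Fz is -3.75 N and the collar rose 7.5 mm. There is no slip and the pads are off the button, so I'll continue the lift.

Request:
move_arm:
  moves:
    - [[0.001,0,0.012,0,0,0,0.36],[0,0,0.018,0,0,0,0.36],[0,0,0.018,0,0,0,0.36],[0,0,0.018,0,0,0,0.36],[0,0,0.012,0,0,0,0.36],[0,0,0,0,0,0,0.36]]

```text
clock: 15.87
eef_pos: [0.5221, 0.0942, 0.3185]
tool_rot: [0.256, 0.967, -0.002, -0.002]
ft_force: [1.3, 0.4, -2.8]
grip_width: 0.0277
```

```bash
python3 st.py; python3 chk.py a13 | tail -1
```

```text
[0.52205818 0.09415005 0.31849376] 0.027732350170863538 15.8667 [ 1.31721305  0.38461184 -2.84753441] jaw 60.342922007701304 [-0.0052 -0.0025 -1.    ]
[array([ 0.06, -0.9 , -4.95])] 0.02778025681959112
```

View pics/a13s.png

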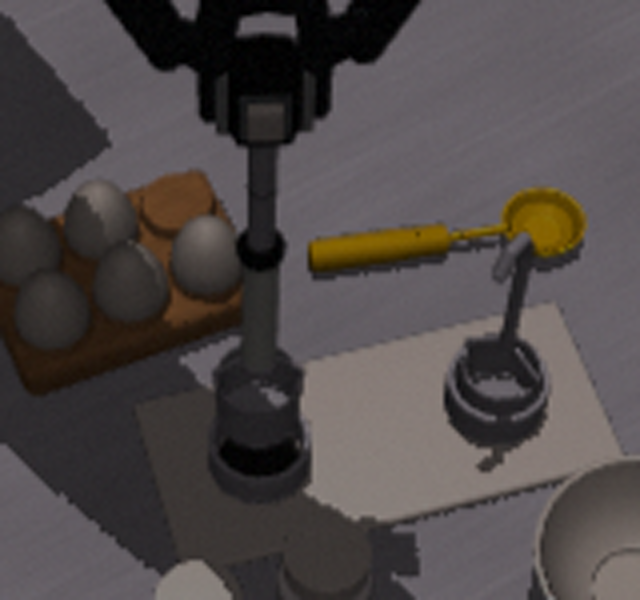

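The cup is rising straight out of the socket and the white button is untouched between the pads at (267,117).

Request:
move_arm:
  moves:
    - [[0,0,0.012,0,0,0,0.36],[0,0,0.022,0,0,0,0.36],[0,0,0.028,0,0,0,0.36],[0,0,0.028,0,0,0,0.36],[0,0,0.028,0,0,0,0.36],[0,0,0.02,0,0,0,0.36],[0,0,0.01,0,0,0,0.36],[0,0,0,0,0,0,0.36]]

```text
clock: 16.63
eef_pos: [0.519, 0.0935, 0.3919]
tool_rot: [0.256, 0.967, -0.004, -0.007]
ft_force: [0.2, 0.9, -3.9]
grip_width: 0.0278
```

```bash
python3 st.py; python3 wd.py; python3 - <<'E'
from h import *
s=camera("scene"); P=pts(s); save("s14",s["pixels"][40:260,240:420],3)
w=(np.hypot(P[...,0]-.522,P[...,1]-.094)<.03)&(P[...,2]>.06)&(P[...,2]<.44)
print("lowest",np.sort(P[w][:,2])[:5], "scene max z of head?")
c=camera("wrist"); save("w14",c["pixels"])
P=wpts(c); m=(c["pixels"].max(-1)<40)&(np.hypot(P[...,0]-.522,P[...,1]-.094)<.02)&(P[...,2]>.24)&(P[...,2]<.32)
print("collar",np.percentile(P[m][:,2],[5,50,95]))
h=(np.hypot(P[...,0]-.522,P[...,1]-.094)<.016)&(P[...,2]>.36); print("headtop",np.percentile(P[h][:,2],[50,90,97]))
print(get_obs()["joint_vel"].round(3))
E
```

```text
[0.51896821 0.09346707 0.39194439] 0.02784055079976983 16.6333 [ 0.15741643  0.8733704  -3.93706377] jaw 60.33512106930212 [-0.0164 -0.0047 -0.9999]
w 27.775113099455982 0.19641257561117628 f [-0.04  0.06 -4.23]
lowest [0.13059252 0.13076593 0.13113559 0.13123095 0.13132457] scene max z of head?
collar [0.28696436 0.28939356 0.2905827 ]
headtop [0.45965407 0.47697795 0.47979652]
[-0.    -0.001  0.002 -0.    -0.001  0.001]
```

View pics/s14.png

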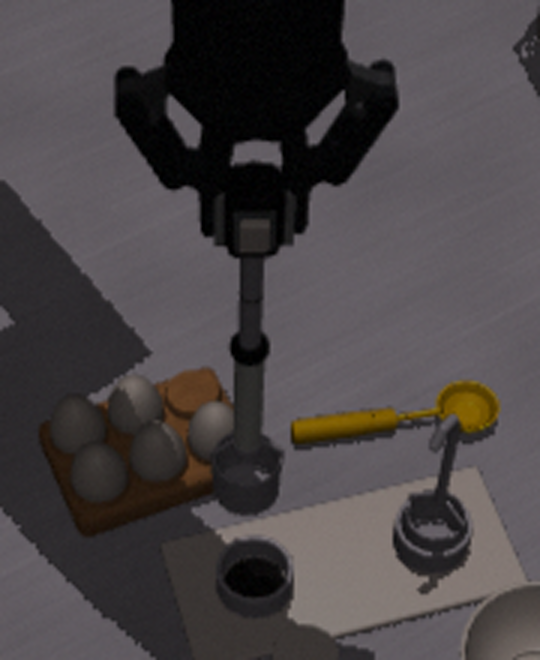

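View pics/w14.png

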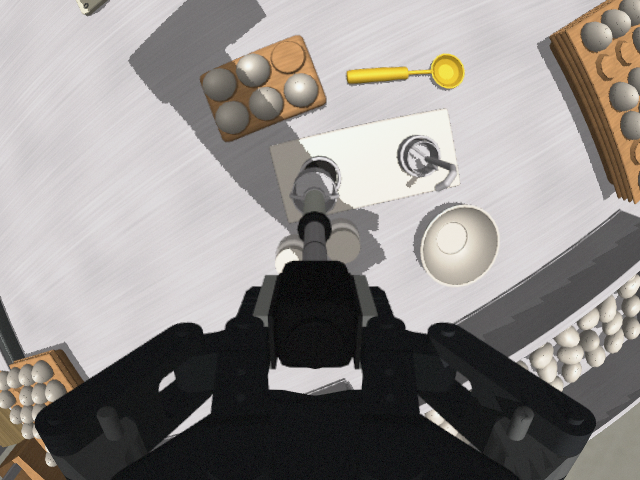

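The scene view shows the cup at about (247,480) hanging clear above the empty socket at (255,575), with the ladle, spoon, eggs and bowl unmoved. I'll take out the 1° tilt, let it settle and re-check for creep.

Request:
move_arm:
  moves:
    - [[0,0,0,0.005,-0.015,0,0.36],[0,0,0,0.004,-0.015,0,0.36],[0,0,0,0,0,0,0.36],[0,0,0,0,0,0,0.36],[0,0,0,0,0,0,0.36],[0,0,0,0,0,0,0.36],[0,0,0,0,0,0,0.36],[0,0,0,0,0,0,0.36]]

```text
clock: 17.9
eef_pos: [0.5183, 0.0933, 0.3908]
tool_rot: [0.256, 0.967, -0.0, -0.001]
ft_force: [0.6, 0.1, -4.1]
grip_width: 0.0274
```

```bash
cat > sl.py <<'E'
from h import *
r=[]
for i in range(6):
    c=camera("wrist"); P=wpts(c); o=get_obs(); e=o["eef_pos"]
    m=(c["pixels"].max(-1)<40)&(np.hypot(P[...,0]-e[0],P[...,1]-e[1])<.02)&(P[...,2]>.24)&(P[...,2]<.32)
    r.append((e[2]-np.median(P[m][:,2]))*1000)
print("TCP above collar mm",np.round(r,2),o["eef_pos"],o["clock"])
E
python3 st.py; python3 sl.py; python3 wd.py;python3 wd.py; python3 sl.py; python3 st.py
```

```text
[0.51825797 0.09334727 0.39084727] 0.027427521302320058 17.9 [ 0.63976846  0.06443966 -4.08964092] jaw 60.336522695498644 [-1.e-03  2.e-04 -1.e+00]
TCP above collar mm [101.33 101.18 101.17 101.22 101.22 101.21] [0.51828652 0.09332412 0.3908092 ] 18.2
w 27.767176013710074 0.2423611930324221 f [ 0.11  0.11 -3.82]
w 27.920957680858134 0.2205920342502789 f [ 0.12 -0.03 -4.21]
TCP above collar mm [101.16 101.37 101.15 101.27 101.26 101.23] [0.51824948 0.09335561 0.39083803] 19.5
[0.51824948 0.09335561 0.39083803] 0.02770983000826278 19.5 [-0.26828963 -0.61015306 -3.70990062] jaw 60.33898004205059 [-1.e-03  1.e-04 -1.e+00]
```

No creep, the tool is upright and steady, and it carries the full weight. I'll hand it in.

```bash
python3 -c "
from workcell import *
print(job_done())"
```

```text
the job is handed in; nothing more can be done
None
```

The dipper is extended to its second stop with the button sprung back out. The gripper is holding it still and upright by its plain sides, above the stand. I handed the job in at about 19.5 s.

**What I did:** I squeezed the button in, to a width of about 30.5 mm, and drew the head up until the pull rose to about the whole tool's weight (3.7 N). Then I let the button out slowly, turned 90°, took the plain sides and lifted straight up about 125 mm.

**Last checks:**
- **Extension:** after I let go, the head's top stood at 0.294 m, exactly the extended length. It kept that length under full weight during the lift.
- **Clearance:** the cup's underside is about 0.13 m up, roughly 95 mm above the socket rims.
- **Steadiness:** the collar did not creep against the gripper over 1.5 s, the tilt is under 0.1°, and the wrist carries about 4 N.
- **Surroundings:** the ladle, spoon, eggs, bowl and pots looked unmoved in the pictures.

**Unverified or off:**
- **Grip force:** it cannot be read. I kept it light by commanding a width about 0.4 mm below contact, so I have no direct proof that it stayed under 40 N.
- **Pose drift:** the arm drifted by up to about 1 cm and tilted up to 2.4° between steps. The largest drift was while turning with the gripper open, and I corrected it before the final grip.

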